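Square up the stud of a small frame and hold it

TASK

Pick up the wooden carpenter's square and press it, down flat on the bench, right into the inside corner of the small frame, thick stock along the plate and thin blade along the stud, so that the square (not the gripper) pushes the leaning stud out to a right angle and both faces touch. Finish while still gripping the square and pressing it against both timbers, stud square to plate; leave everything else on the bench alone.

Things in the scene. Friction and masses are not known exactly. Their poses are not given: they have to be found in the camera images.
- square: Loose wooden square flat on the bench, 0.15-0.3 kg. Origin: its OUTER corner (heel) on the underside; z up. Thick leg (stock, browner wood, 170 long, 26 wide, 26 high) runs from the heel along +y, outer face at x = 0. Thin leg (blade, 220 long from the heel, 30 wide, 14 high) runs along -x, outer edge at y = 0. A diagonal brace joins the legs inside the angle. All undersides level.
- square_grip (a point): Middle of the square's brace, at (-72.5, 72.5, 24) of the square, near its mass centre. The brace is 18 wide, 36 high from the underside, 148 long along (1, 1, 0) of the square: pinch it across its width, closing along (-1, 1, 0). The inside corner of the legs is 62 from here: open the fingers only about half way. Axes as the square's.
- frame: Fixed corner of two timbers on the bench. Origin: the inside corner, at bench height; z up. The plate's face is the plane x = 0; the stud's face is y = 0 once square. The square belongs at x < 0, y > 0, its origin on this one, axes parallel. Two cleats back the plate at x = 46 to 66, 30 high. Place and yaw (up to 12 degrees) differ each time.
- plate: The plate: fixed pine batten 45 x 260 x 40 high, at x = 0 to 45, y = -90 to 170 of the frame. Same origin and axes as the frame.
- stud (a joint): Stud's lean, rad: 0 = square to the plate, positive = leaning to frame +y, into the corner; starts at 0.06 to 0.14, limits -0.06 and 0.17. Pine batten 45 wide, 40 high, 266 long, from 4 short of the plate towards frame -x, turning stiffly on one screw at (-22, -22.5) of the frame: about 2 N at its free end turns it, it stays where left, and it can be pushed past square.
- stud_end (a point): Free end of the stud: upper edge of its inner face (40 above the bench), 270 from the plate.
- pencil: Bystander, leave alone: flat wooden carpenter's pencil, 14 x 165 x 8, lying lengthwise on top of the plate; origin centre of its underside.
- jar: Bystander, leave alone: closed glass jar of 66 diameter, 85 high, beyond the plate; origin centre of its underside.
- tape: Bystander, leave alone: grey tape measure, 62 x 38 x 58 high; origin centre of its underside.
- offcut: Bystander, leave alone: pine offcut 120 x 45 x 40 high, to the right of the stud; origin centre of its underside.
- mallet: Bystander, leave alone: wooden mallet lying on its side, head 75 x 125 x 60 high, handle 26 thick; origin under its middle, head towards its +x.
- brush: Bystander, leave alone: bench brush lying down, to the left of the square; origin at its underside.
- driver: Bystander, leave alone: screwdriver with wooden handle lying on the right; origin at its underside.

How it is judged:
By the outcome, as a careful person would: the job done as asked, in the order asked, and still so for the second after the job is handed in, while the arm keeps its last pose, push and grip.
It also fails if it takes over 43 s, if anything falls off the work surface, if the arm or the gripper's body presses on something with over 40 N, if the wrist force passes 120 N, or if a joint passes its speed limit or range.

ROBOT

A 6-joint arm with a two-finger parallel gripper is mounted at the origin on the work surface. World frame = base frame: x ahead of the robot, y to its left, z up, the work surface at z = 0. Lengths are in mm, angles in rad, forces in N, time in s.
With the tool pointing down it reaches from about 275 to 750 mm from the base axis. Payload 10.2 kg.
Tool frame: the origin (TCP) lies at the very end of the fingers, on their centre line; the grasp point (between the pads) lies 19 mm behind it; z points along the fingers, y is the direction in which the jaws open and shut (so a half turn about z gives the same grasp; the last joint's range is limited). The gripper opens to 85 mm and grips with 20 to 120 N. Pads are 22 mm wide; open, the fingers measure 114 mm over their backs; the gripper's body (76 mm by 85 mm) begins 54 mm behind the grasp point. The pads swing forward as they close: fully open they stand 13 mm farther back than shut.
Start: joints at [1.015, 0.313, 1.498, -0, 1.331, -0.223], TCP at [171.525, 496.196, 231.294] pointing down, gripper open.
Joint ranges: [-2.94, 2.94], [-0.97, 2.17], [0.19, 2.56], [-1.23, 4.37], [0.02, 3.11], [-2.88, 2.88]. Speed limits (rad/s): [2.39, 2.39, 3.01, 3.14, 3.14, 3.14].

INTERFACE

Orientations are given as a unit quaternion [w, x, y, z].
In Python, from rig import * gives the robot as it stands. The module is installed in compiled form; this text tells all that it offers.
- The arm moves only by the shell command python3 -m crank 'ROWS' [FORCE]. ROWS is a JSON object of lists of equal length, an entry for each row: "dp": the shift along the world's x, y, z in cm, a list of three; "delta_rot": the turn, a rotation vector about the world's x, y, z in degrees, a list of three; "claw": the closure in counts, from 0 (fully open) to 255 (shut). A call has 1 to 10 rows; each row shifts and turns the commanded pose from where the row before left it; what a row does not reach is not made up. A row lasts 1/10 s, in which the tool goes at most 50 mm and 8.59 degrees, less where a joint would pass 70% of its speed; a pose out of reach is approached as far as the arm can. A call is refused whole if a number of a shift passes 5 or a number of a turn 8.59, either way. A call with a gripper value outside its range is refused whole. The fingers move at their own pace and stop on an object; FORCE is the grip in N (left out, the last holds). Time passes only in rows, so rows that do not move let the fingers close. It gives the time, the measured TCP pose, the force and the opening at its end, in the units of the state.
- sense(): the state, without advancing time (a new reading comes with each control period).
- capture(name): name is "side" or "top"; returns (picture, depth): 384x512x3 uint8, red, green, blue; 384x512 float32, mm along the optical axis (not along the pixel's ray), 0 where there is no reading.
- camera_model(name): a dict with "fx", "fy", "cx", "cy" (pixels), "cam_to_world" (4x4, takes a point from camera to world coordinates). Camera axes: x right, y up, looking along -z (the intrinsics and any distortion apply to the point x, -y, -z); pixel columns grow to the right and rows downward; lengths in mm; the calibration is good to about 2 mm. A picture is of the moment at which its call begins. camera_model takes no time and is no camera call.
- finish_job(): hands the job in, once; it reports no verdict.
Trained networks look in the newest picture that a camera, given by its name, has taken for a name from the list of things; names that differ only in an ending like _2 or _b are one class to them, and where a whole thing is asked for, a point or a joint stands for the part that bears it (a point fixed in the world has none). Each returns a list of dicts, best first, with "p" (0 to 1); they miss things now and then, are a little off and sometimes report something else, mostly with a low value. They report only what shows in the picture. A call takes as long as a camera call.
- boxes_of(camera, target): "centre" ([column, row] in pixels, amid what is visible of it).
- masks_of(camera, target): "region" (384x512 bool, what is visible of it) and "centre" ([column, row] in pixels, amid what is visible of it).
- pinpoint(camera, target): "centre" ([column, row] in pixels: a listed point, or the origin of a listed thing).
The state is a dict: "time_s": time; "joints": joint angles; "dq": joint speeds; "tau": joint torques, N m; "eef_pos": TCP position; "ee_rot": TCP orientation; "force": force on the tool from outside, world axes, zero at the start; "wrist_torque": the same for the moment, N m; "grip_width": opening from 0.0 (shut) to 1.0 (fully open).
Only numpy, scipy, OpenCV 4.12 (cv2) and the standard library are available. Lean on these libraries where they do the work, as an engineer would, in place of code of your own. Each camera call takes 0.05 s, during which the arm holds its last target.

## Working session

There is one attempt and no reset: what is moved stays moved. The work goes in short steps, Python scripts to look and compute and a shell command to move; the robot and the scene stay as the last step left them, time stands still between calls to the robot, and variables do not carry over. Pictures are saved under pics/ and viewed, and the job is handed in when it is done.

```bash
mkdir -p pics; ls
python3 - <<'E'
from rig import *
import cv2
print(sense())
for n in("side","top"):
    im,d=capture(n); cv2.imwrite(f"pics/{n}0.png",im[...,::-1])
    m=camera_model(n); print(n,m)
E
```

```text
pics
{'time_s': 0.0, 'joints': array([ 1.01463391e+00,  3.13495052e-01,  1.49845683e+00,  3.40026804e-06,
        1.33098004e+00, -2.23412496e-01]), 'dq': array([ 5.72944532e-05,  6.81677269e-04,  1.02976650e-03, -1.17214366e-03,
       -4.82322676e-04, -2.09996451e-04]), 'tau': array([-6.36064324e-04, -4.12246764e+01, -2.59750164e+01, -2.02876859e-04,
        3.94647679e-03, -1.56751838e-05]), 'eef_pos': array([171.3649595 , 495.97199523, 230.70458487]), 'ee_rot': array([-2.55982788e-04,  1.65608824e-01,  9.86191294e-01, -6.18777186e-04]), 'force': array([-0.26862339, -0.76622821,  0.13348799]), 'wrist_torque': array([ 0.0256673 , -0.02129773,  0.04051793]), 'grip_width': 0.9989839009620647}
side {'fx': 347.1148201911353, 'fy': 347.1148201911353, 'cx': 253.33871223824167, 'cy': 193.13557997467075, 'cam_to_world': array([[ 9.91588560e-01,  9.98717100e-02, -8.23272043e-02,
         4.68832318e+02],
       [-1.29393530e-01,  7.49820438e-01, -6.48865644e-01,
        -7.17085594e+02],
       [-3.07270105e-03,  6.54060358e-01,  7.56436122e-01,
         8.41843180e+02],
       [ 0.00000000e+00,  0.00000000e+00,  0.00000000e+00,
         1.00000000e+00]])}
top {'fx': 456.69680784271605, 'fy': 456.69680784271605, 'cx': 259.53206817025864, 'cy': 192.91952346506343, 'cam_to_world': array([[-1.62093997e-02,  9.84439033e-01, -1.74977272e-01,
         3.05076161e+02],
       [-9.99859027e-01, -1.67256586e-02, -1.47605784e-03,
        -2.23631535e+01],
       [-4.37969907e-03,  1.74928679e-01,  9.84571366e-01,
         1.45859344e+03],
       [ 0.00000000e+00,  0.00000000e+00,  0.00000000e+00,
         1.00000000e+00]])}
```

View pics/top0.png

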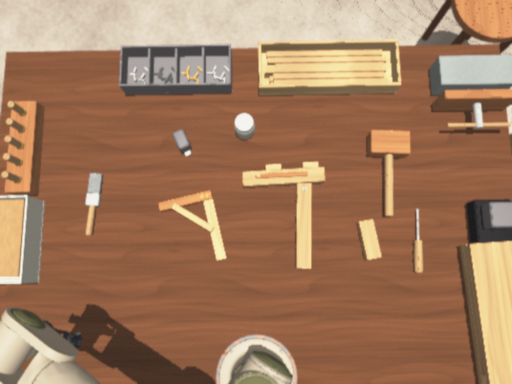

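View pics/side0.png

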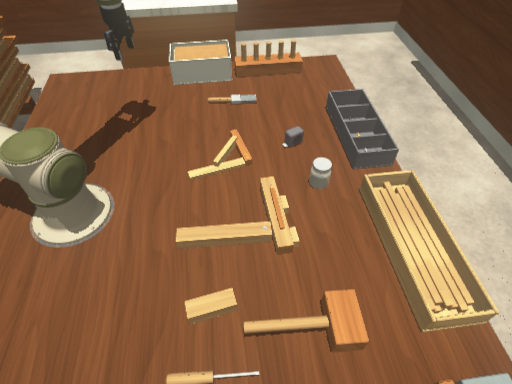

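```bash
cat > h.py <<'E'
from rig import *
import cv2, numpy as np
def proj(n,P):
    m=camera_model(n); T=np.linalg.inv(m["cam_to_world"]); P=np.atleast_2d(P)
    c=P@T[:3,:3].T+T[:3,3]
    return np.c_[m["cx"]+m["fx"]*c[:,0]/-c[:,2], m["cy"]-m["fy"]*c[:,1]/-c[:,2]]
def atz(n,uv,z):
    m=camera_model(n); M=m["cam_to_world"]
    uv=np.atleast_2d(uv); r=np.c_[(uv[:,0]-m["cx"])/m["fx"],-(uv[:,1]-m["cy"])/m["fy"],-np.ones(len(uv))]@M[:3,:3].T
    return M[:3,3]+r*((z-M[2,3])/r[:,2])[:,None]
def cloud(n,d,mask):
    m=camera_model(n); M=m["cam_to_world"]; v,u=np.nonzero(mask&(d>0)); z=d[v,u]
    c=np.c_[(u-m["cx"])/m["fx"]*z,-(v-m["cy"])/m["fy"]*z,-z]
    return c@M[:3,:3].T+M[:3,3]
E
python3 - <<'E'
from h import *
np.set_printoptions(precision=1,suppress=True)
for n in("top","side"):
    im,d=capture(n)
    out={}
    for t in("square","plate","stud"):
        r=masks_of(n,t)
        for q in r[:2]:
            print(n,t,q["p"],q["centre"],q["region"].sum())
        if r:
            out[t]=r[0]["region"]; P=cloud(n,d,out[t]); print(P.mean(0),np.percentile(P[:,2],[5,25,50,75,95]))
    for t,z in(("square",0),("square_grip",24),("frame",0),("stud_end",40),("pencil",40),("jar",0)):
        for q in pinpoint(n,t)[:2]: print(n,t,q["p"],q["centre"],atz(n,q["centre"],z))
    np.savez(f"{n}0.npz",im=im,d=d,**out)
    x0,y0,w,h=(150,150,190,130) if n=="top" else (160,110,160,150)
    cv2.imwrite(f"pics/{n}_zoom.png",cv2.resize(im[y0:y0+h,x0:x0+w,::-1],None,fx=4,fy=4,interpolation=cv2.INTER_CUBIC))
E
```

```text
top square 0.96 [208.6, 209.9] 1343
top square 0.75 [283.0, 178.0] 1068
[489.1 171.3  20.7] [ 3.7 13.  20.  28.2 37.4]
top plate 0.73 [283.9, 177.8] 1107
top plate 0.45 [181.6, 139.8] 265
[607.3 -96.4  35.7] [ 8.1 35.6 38.7 41.2 44.8]
top stud 0.77 [304.3, 225.0] 1222
[ 454.1 -154.    38.6] [32.5 37.2 39.4 41.4 44.2]
top square 0.88 [212.7, 187.9] [[583.5 131.8   0. ]]
top square_grip 0.61 [194.4, 214.5] [[494.2 187.1  24. ]]
top frame 0.98 [298.5, 190.5] [[ 570.1 -146.8    0. ]]
top frame 0.28 [416.2, 239.3] [[ 406.  -516.1    0. ]]
top stud_end 0.9 [294.9, 267.3] [[ 323.8 -124.9   40. ]]
top pencil 0.62 [283.3, 174.8] [[614.4 -96.7  40. ]]
top jar 0.65 [246.3, 131.2] [[773.4  20.4   0. ]]
top jar 0.36 [285.1, 176.2] [[ 618.3 -104.5    0. ]]
side square 0.87 [230.8, 158.7] 1030
[483.6 157.5  17.8] [ 2.7 11.3 14.1 25.1 35. ]
side plate 0.86 [277.0, 221.0] 1188
side plate 0.71 [230.7, 163.1] 1126
[ 609.6 -122.7   33.7] [ 5.9 35.6 38.2 39.5 41.3]
side stud 0.45 [196.6, 379.3] 666
[ 373.7 -514.7   20.1] [12.2 17.4 21.8 23.7 25.6]
side square 0.85 [253.1, 163.4] [[577.2 140.1   0. ]]
side square_grip 0.87 [226.6, 150.4] [[490.9 192.1  24. ]]
side frame 0.58 [270.8, 229.0] [[ 593.3 -140.1    0. ]]
side stud_end 0.77 [173.4, 226.7] [[ 316.4 -123.6   40. ]]
side stud_end 0.6 [303.4, 324.8] [[ 618.4 -441.2   40. ]]
side pencil 0.66 [276.5, 207.1] [[616.8 -92.3  40. ]]
side jar 0.67 [314.8, 181.8] [[767.7  27.3   0. ]]
side jar 0.55 [268.0, 229.9] [[ 584.7 -142.2    0. ]]
```

View pics/top_zoom.png

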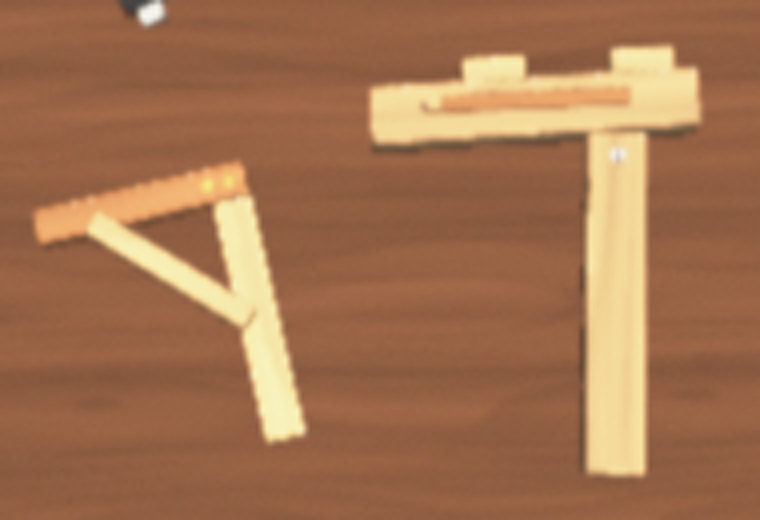

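View pics/side_zoom.png

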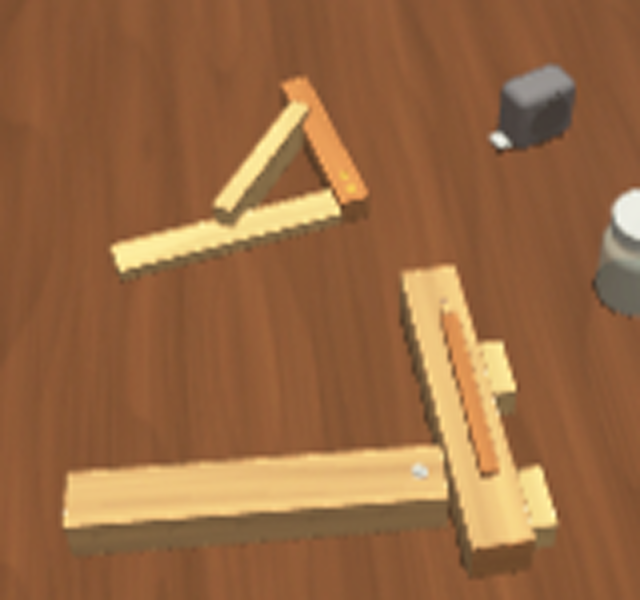

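```bash
cat > fit.py <<'E'
from h import *
from scipy.optimize import minimize
def box(x0,x1,y0,y1,z0,z1): return np.array([[x,y,z] for x in(x0,x1) for y in(y0,y1) for z in(z0,z1)],float)
def R(a): c,s=np.cos(a),np.sin(a); return np.array([[c,-s,0],[s,c,0],[0,0,1]])
b=box(-74,74,-9,9,0,36)@R(np.pi/4).T+[-72.5,72.5,0]
SQ=[box(-26,0,0,170,0,26),box(-220,0,0,30,0,14),b]
PL=[box(0,45,-90,170,0,40)]
def stud(l):  # positive lean moves free end (-x) toward +y => rotate by -l
    P=box(-270,-4,-45,0,0,40); piv=np.array([-22,-22.5,0]); return [(P-piv)@R(-l).T+piv]
S=8
def render(n,boxes):
    a=np.zeros((384*S//2*2//1,512*S),np.uint8) if 0 else None
    pts=[proj(n,B) for B in boxes]; return pts
def soft(n,boxes,roi):
    x0,y0,w,h=roi; a=np.zeros((h*S,w*S),np.uint8)
    for B in boxes:
        p=(proj(n,B)+0.5-[x0,y0])*S-0.5
        cv2.fillConvexPoly(a,np.round(cv2.convexHull(p.astype(np.float32))*16).astype(np.int32),255,shift=4)
    return cv2.resize(a,(w,h),interpolation=cv2.INTER_AREA)/255.
def place(boxes,x,y,a): return [B@R(a).T+[x,y,0] for B in boxes]
def roi(m,pad=12):
    x,y,w,h=cv2.boundingRect(m.astype(np.uint8)); return x-pad,y-pad,w+2*pad,h+2*pad
def fit(obs,model,p0,scale):
    # obs: list of (cam,key,mask); model(p)->dict key->boxes
    rs=[roi(m) for _,_,m in obs]
    def f(q):
        P=model(np.array(q)*scale+p0); e=0
        for (n,k,m),r in zip(obs,rs):
            x,y,w,h=r; e+=((soft(n,P[k],r)-m[y:y+h,x:x+w])**2).sum()
        return e
    best=None
    r=minimize(f,np.zeros(len(p0)),method="Nelder-Mead",options=dict(initial_simplex=np.vstack([np.zeros(len(p0)),np.eye(len(p0))*3]),xatol=.02,fatol=.05,maxiter=600))
    r=minimize(f,r.x,method="Nelder-Mead",options=dict(initial_simplex=r.x+np.vstack([np.zeros(len(p0)),-np.eye(len(p0))]),xatol=.02,fatol=.05,maxiter=600))
    return r.x*scale+p0,r.fun
E
python3 - <<'E'
from fit import *
np.set_printoptions(precision=3,suppress=True)
T=np.load("top0.npz");D=np.load("side0.npz")
sq=lambda p:{"s":place(SQ,*p)}
sc=np.array([2,2,.01])
for obs in([("top","s",T["square"])],[("side","s",D["square"])],[("top","s",T["square"]),("side","s",D["square"])]):
    print("sq",fit(obs,sq,np.array([580,136,.2]),sc))
fr=lambda p:{"p":place(PL,*p[:3]),"t":place(stud(p[3]),*p[:3])}
sc=np.array([2,2,.01,.01])
print("fr top",fit([("top","p",T["plate"]),("top","t",T["stud"])],fr,np.array([580,-143,.05,.08]),sc))
print("fr both",fit([("top","p",T["plate"]),("top","t",T["stud"]),("side","p",D["plate"])],fr,np.array([580,-143,.05,.08]),sc))
pl=lambda p:{"p":place(PL,*p[:3])}
print("pl side",fit([("side","p",D["plate"])],pl,np.array([580,-143,.05]),sc[:3]))
E
```

```text
sq (array([574.153, 138.598,   0.228]), np.float64(70.62988081507113))
sq (array([574.021, 138.042,   0.231]), np.float64(94.52598231449443))
sq (array([574.12 , 138.629,   0.229]), np.float64(165.9343329488658))
fr top (array([ 591.354, -136.845,    0.043,    0.082]), np.float64(334.7726720492118))Traceback (most recent call last):
  File "<stdin>", line 11, in <module>
  File "fit.py", line 32, in fit
    r=minimize(f,np.zeros(len(p0)),method="Nelder-Mead",options=dict(initial_simplex=np.vstack([np.zeros(len(p0)),np.eye(len(p0))*3]),xatol=.02,fatol=.05,maxiter=600))
    res = _minimize_neldermead(fun, x0, args, callback, bounds=bounds,
                               **options)
    fsim[j] = func(sim[j])
              ~~~~^^^^^^^^
    fx = function(np.copy(x), *(wrapper_args + args))
  File "fit.py", line 29, in f
    x,y,w,h=r; e+=((soft(n,P[k],r)-m[y:y+h,x:x+w])**2).sum()
                    ~~~~^^^^^^^^^^
  File "fit.py", line 17, in soft
    p=(proj(n,B)+0.5-[x0,y0])*S-0.5
       ~~~~^^^^^
  File "h.py", line 4, in proj
    m=camera_model(n); T=np.linalg.inv(m["cam_to_world"]); P=np.atleast_2d(P)
ValueError: time passes only in moves, steps and waits
```

```bash
python3 - <<'E'
from rig import *
import pickle
pickle.dump({n:camera_model(n) for n in("top","side")},open("cams.pkl","wb"))
E
sed -i '2a import pickle\n_C=pickle.load(open("cams.pkl","rb"))\ncamera_model=lambda n:_C[n]' h.py
python3 - <<'E'
from fit import *
np.set_printoptions(precision=3,suppress=True)
T=np.load("top0.npz");D=np.load("side0.npz")
fr=lambda p:{"p":place(PL,*p[:3]),"t":place(stud(p[3]),*p[:3])}
sc=np.array([2,2,.01,.01])
p,_=fit([("top","p",T["plate"]),("top","t",T["stud"]),("side","p",D["plate"])],fr,np.array([580,-143,.05,.08]),sc)
print(p)
pl=lambda p:{"p":place(PL,*p[:3])}
print("pl side",fit([("side","p",D["plate"])],pl,np.array([580,-143,.05]),sc[:3]))
print("pl top",fit([("top","p",T["plate"])],pl,np.array([580,-143,.05]),sc[:3]))
print("fr2",fit([("top","p",T["plate"]),("top","t",T["stud"])],fr,np.array([585,-140,.08,.12]),sc))
s=[574.1,138.6,.229]
for n,Z in(("top",T),("side",D)):
    im=Z["im"]; x0,y0,w,h=(150,150,190,130) if n=="top" else (160,110,160,150)
    o=cv2.resize(im[y0:y0+h,x0:x0+w,::-1],None,fx=4,fy=4,interpolation=cv2.INTER_CUBIC)
    f=fr(p)
    for B,c in [(b,(255,0,0)) for b in place(SQ,*s)]+[(f["p"][0],(0,255,0)),(f["t"][0],(0,0,255))]:
        q=(proj(n,B)-[x0,y0]+.5)*4-.5
        for i in range(8):
            for j in(1,2,4):
                if not i&j: cv2.line(o,tuple(map(int,q[i].round())),tuple(map(int,q[i|j].round())),c,1,cv2.LINE_AA)
    cv2.imwrite(f"pics/{n}_ov.png",o)
E
```

```text
[ 591.418 -137.366    0.042    0.084]
pl side (array([ 591.458, -138.523,    0.042]), np.float64(218.76804306036138))
pl top (array([ 591.463, -137.448,    0.045]), np.float64(262.3471126489811))
fr2 (array([ 591.315, -136.748,    0.043,    0.082]), np.float64(334.7429450211457))
```

View pics/top_ov.png

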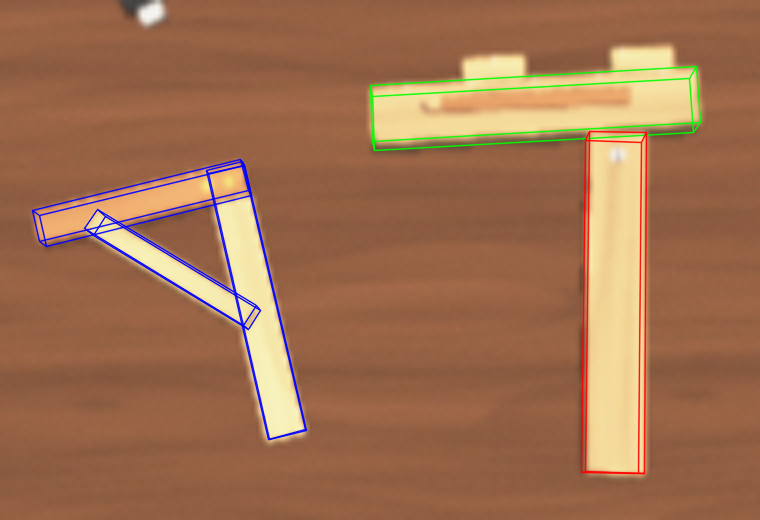

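View pics/side_ov.png

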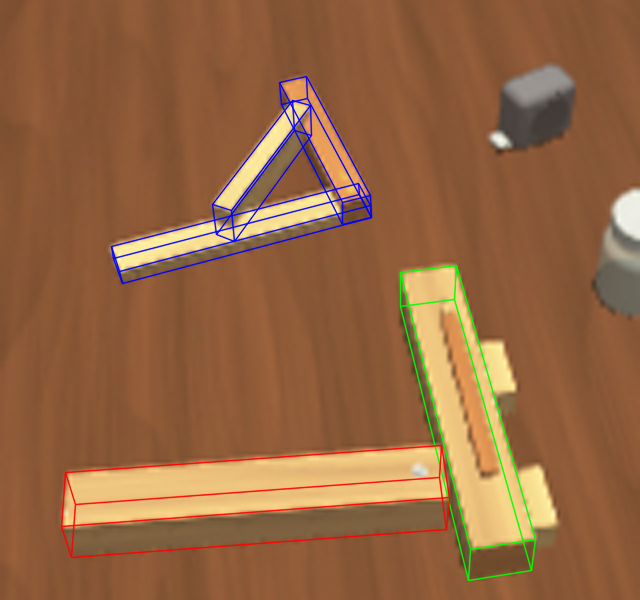

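```bash
python3 -m crank '{"dp":[[2.63,-2.53,-1.1],[2.63,-2.53,-1.1],[2.63,-2.53,-1.1],[2.63,-2.53,-1.1],[2.63,-2.53,-1.1],[2.63,-2.53,-1.1],[2.63,-2.53,-1.1],[2.63,-2.53,-1.1],[2.63,-2.53,-1.1],[2.63,-2.53,-1.1]],"delta_rot":[[0,0,-8.56],[0,0,-8.56],[0,0,-8.56],[0,0,-8.56],[0,0,-8.56],[0,0,-8.56],[0,0,-8.56],[0,0,-8.56],[0,0,-8.56],[0,0,-8.56]],"claw":[128,128,128,128,128,128,128,128,128,128]}' 30
python3 -m crank '{"dp":[[2.63,-2.53,-1.1],[2.63,-2.53,-1.1],[0,0,0],[0,0,0]],"delta_rot":[[0,0,-8.56],[0,0,-8.56],[0,0,0],[0,0,0]],"claw":[128,128,128,128]}'
python3 - <<'E'
from h import *
np.set_printoptions(precision=3,suppress=True)
s=sense(); print(s)
from scipy.spatial.transform import Rotation as Ro
w=s["ee_rot"]; print(Ro.from_quat([w[1],w[2],w[3],w[0]]).as_matrix())
for n in("top","side"):
    im,d=capture(n)
    x0,y0,w,h=(150,130,190,130) if n=="top" else (160,80,160,150)
    cv2.imwrite(f"pics/{n}1.png",cv2.resize(im[y0:y0+h,x0:x0+w,::-1],None,fx=4,fy=4,interpolation=cv2.INTER_CUBIC))
E
```

```text
time_s: 2.1
eef_pos: [435.5, 242.0, 121.0]
ee_rot: [0.0, 0.793, 0.609, 0.0]
force: [-0.5, 0.5, 0.5]
grip_width: 0.497
time_s: 2.5
eef_pos: [487.2, 192.3, 99.1]
ee_rot: [-0.0, 0.874, 0.486, -0.0]
force: [-0.9, 0.8, 0.7]
grip_width: 0.496
{'time_s': 2.5, 'joints': array([0.152, 0.454, 1.668, 0.   , 1.02 , 0.707]), 'dq': array([ 0.032, -0.022,  0.01 ,  0.002,  0.002, -0.003]), 'tau': array([ -1.756, -42.497, -22.253,  -0.071,  -0.068,   0.099]), 'eef_pos': array([487.159, 192.283,  99.05 ]), 'ee_rot': array([-0.   ,  0.874,  0.486, -0.   ]), 'force': array([-0.865,  0.789,  0.669]), 'wrist_torque': array([ 0.015, -0.02 , -0.009]), 'grip_width': 0.49632395962213716}
[[ 0.527  0.85  -0.001]
 [ 0.85  -0.527  0.   ]
 [-0.    -0.001 -1.   ]]
```

View pics/side1.png

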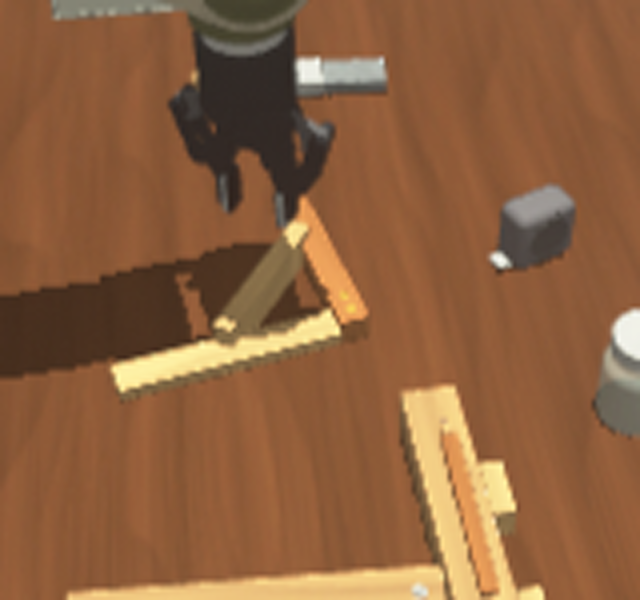

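View pics/top1.png

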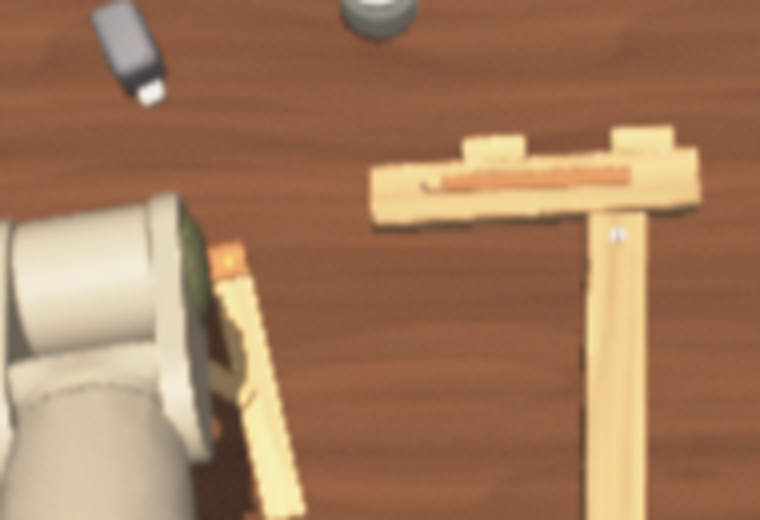

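The side view shows the half-open fingers at about zoomed (225,205) and (285,220), straddling the brace's line and clear of both legs. The top view shows the frame untouched. I'll descend now.

```bash
python3 -m crank '{"dp":[[0,0,-3],[0,0,-3],[0,0,-2],[0,0,-1],[0,0,0]],"delta_rot":[[0,0,0],[0,0,0],[0,0,0],[0,0,0],[0,0,0]],"claw":[128,128,128,128,128]}'
python3 - <<'E'
from h import *
print(sense())
n="side"; im,d=capture(n); x0,y0,w,h=(160,80,160,150)
cv2.imwrite(f"pics/{n}2.png",cv2.resize(im[y0:y0+h,x0:x0+w,::-1],None,fx=4,fy=4,interpolation=cv2.INTER_CUBIC))
E
```

```text
time_s: 3.1
eef_pos: [486.4, 193.2, 8.9]
ee_rot: [-0.0, 0.873, 0.487, -0.001]
force: [-0.2, 0.0, -0.1]
grip_width: 0.495
{'time_s': 3.1, 'joints': array([1.53917064e-01, 5.97500448e-01, 1.72524899e+00, 4.58024891e-05,
       8.20263123e-01, 7.07136173e-01]), 'dq': array([-0.00479384, -0.0340237 , -0.02270112, -0.00082751,  0.02383576,
        0.00236284]), 'tau': array([-3.79003643e-02, -4.45281458e+01, -1.77010202e+01,  9.89431392e-04,
       -2.48058094e-01, -4.22222525e-03]), 'eef_pos': array([486.36670886, 193.15693386,   8.85553441]), 'ee_rot': array([-2.62381640e-04,  8.73342635e-01,  4.87105880e-01, -6.59901072e-04]), 'force': array([-0.18417101,  0.00888344, -0.08175348]), 'wrist_torque': array([ 0.01073264,  0.04151644, -0.0103262 ]), 'grip_width': 0.49469382907842513}
```

View pics/side2.png

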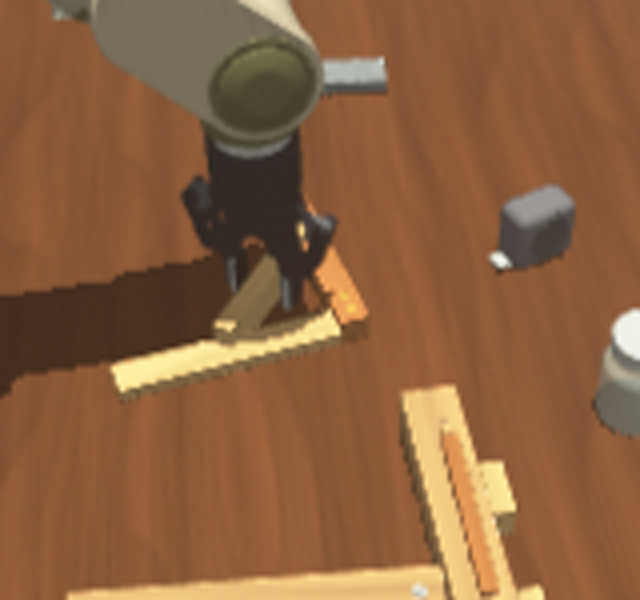

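The fingers straddle the brace, at zoomed (232,270) and (287,290). Next I go down 3 mm and close.

```bash
python3 -m crank '{"dp":[[0,0,-0.3],[0,0,0],[0,0,0],[0,0,0],[0,0,0],[0,0,0],[0,0,0],[0,0,0]],"delta_rot":[[0,0,0],[0,0,0],[0,0,0],[0,0,0],[0,0,0],[0,0,0],[0,0,0],[0,0,0]],"claw":[128,255,255,255,255,255,255,255]}' 80
python3 - <<'E'
from h import *
s=sense();print(s["eef_pos"],s["force"],s["wrist_torque"],s["grip_width"])
E
```

```text
time_s: 3.95
eef_pos: [487.4, 192.8, 7.1]
ee_rot: [0.0, 0.874, 0.486, 0.001]
force: [-1.1, 0.9, 5.5]
grip_width: 0.192
[487.43295953 192.75975707   7.12995216] [-1.05615787  0.91732351  5.45805338] [0.20053218 0.34812682 0.01641595] 0.19205342375062218
```

```bash
python3 -m crank '{"dp":[[0,0,0.7],[0,0,0.8],[0,0,0],[0,0,0]],"delta_rot":[[0,0,0],[0,0,0],[0,0,0],[0,0,0]],"claw":[255,255,255,255]}'
python3 - <<'E'
from h import *
s=sense();print(s["eef_pos"],s["force"],s["wrist_torque"],s["grip_width"])
n="side"; im,d=capture(n); x0,y0,w,h=(160,80,160,150)
cv2.imwrite(f"pics/{n}3.png",cv2.resize(im[y0:y0+h,x0:x0+w,::-1],None,fx=4,fy=4,interpolation=cv2.INTER_CUBIC))
E
```

```text
time_s: 4.35
eef_pos: [487.2, 192.6, 21.5]
ee_rot: [0.0, 0.874, 0.486, 0.0]
force: [0.1, -0.3, -2.8]
grip_width: 0.199
[487.1907581  192.57357427  21.51520306] [ 0.12236298 -0.2892289  -2.82573609] [0.09507612 0.07532988 0.05556247] 0.1992736427831766
```

View pics/side3.png

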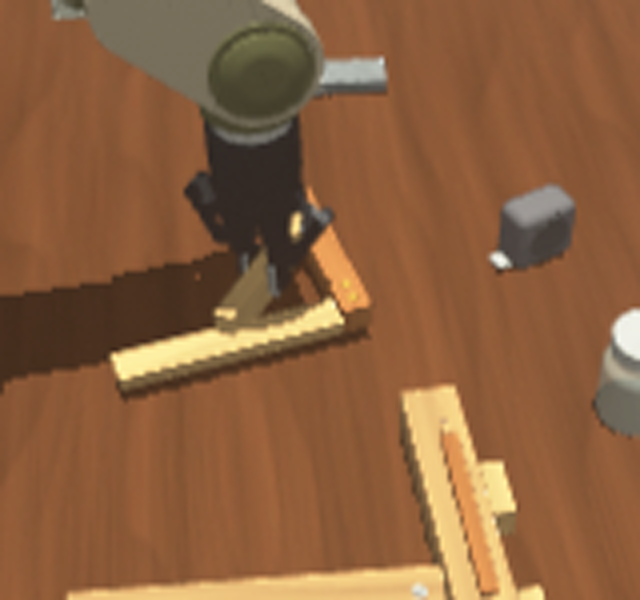

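The square is lifted, level and held: the load is 2.8 N and the blade's underside shows free at zoomed (125,385). I'll carry it to a stand-off from the corner.

```bash
python3 -m crank '{"dp":[[0.15,-1.5,0],[0.15,-2.8,0],[0.15,-2.8,0],[0.15,-2.8,0],[0.15,-2.8,0],[0.15,-2.8,0],[0.15,-2.8,0],[0.15,-2.8,0],[0,-1.5,0],[0,0,0]],"delta_rot":[[0,0,-1.2],[0,0,-1.2],[0,0,-1.2],[0,0,-1.2],[0,0,-1.2],[0,0,-1.2],[0,0,-1.2],[0,0,-1.2],[0,0,-1.1],[0,0,0]],"claw":[255,255,255,255,255,255,255,255,255,255]}'
python3 -m crank '{"dp":[[0,0,-0.5],[0,0,0],[0,0,0]],"delta_rot":[[0,0,0],[0,0,0],[0,0,0]],"claw":[255,255,255]}'
cat > look.py <<'E'
import sys
from fit import *
np.set_printoptions(precision=3,suppress=True)
tag=sys.argv[1]; z=float(sys.argv[2]); p0=[float(v) for v in sys.argv[3:6]]; l0=float(sys.argv[6])
F=[591.4,-137.4,.043]
s=sense();print(s["time_s"],s["eef_pos"],s["force"],s["wrist_torque"],s["grip_width"])
w=s["ee_rot"]; print("tool yaw-sq yaw est",np.degrees(np.arctan2(w[2]**2-w[1]**2,2*w[1]*w[2]))+45)
for n in("side","top"):
    im,d=capture(n); x0,y0,w,h=(160,80,160,150) if n=="side" else (150,150,190,130)
    o=cv2.resize(im[y0:y0+h,x0:x0+w,::-1],None,fx=4,fy=4,interpolation=cv2.INTER_CUBIC)
    cv2.imwrite(f"pics/{n}_{tag}.png",o); np.savez(f"{n}_{tag}.npz",im=im,d=d)
    for B,c in [(b+[0,0,z],(255,0,0)) for b in place(SQ,*p0)]+[(place(PL,*F)[0],(0,255,0)),(place(stud(l0),*F)[0],(0,0,255))]:
        q=(proj(n,B)-[x0,y0]+.5)*4-.5
        for i in range(8):
            for j in(1,2,4):
                if not i&j: cv2.line(o,tuple(map(int,q[i].round())),tuple(map(int,q[i|j].round())),c,1,cv2.LINE_AA)
    cv2.imwrite(f"pics/{n}_{tag}_ov.png",o)
E
python3 look.py a 9 574.9 -103 .043 .083
```

```text
time_s: 5.4
eef_pos: [499.0, -35.2, 21.2]
ee_rot: [0.0, 0.916, 0.401, -0.0]
force: [0.5, 0.7, -2.0]
grip_width: 0.192
time_s: 5.7
eef_pos: [498.9, -32.5, 16.0]
ee_rot: [-0.0, 0.915, 0.403, -0.0]
force: [1.1, 0.4, -2.4]
grip_width: 0.196
5.7 [498.901 -32.519  16.03 ] [ 1.054  0.42  -2.384] [0.033 0.051 0.026] 0.19620873283881257
tool yaw-sq yaw est 2.587742572486192
```

View pics/side_a_ov.png

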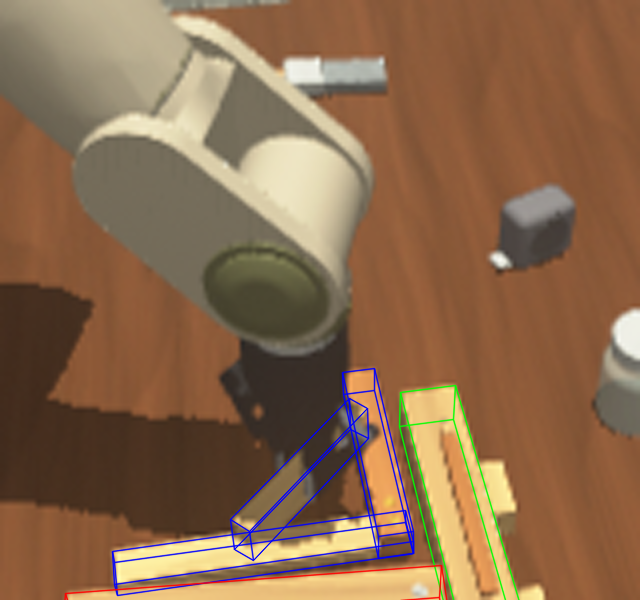

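View pics/top_a_ov.png

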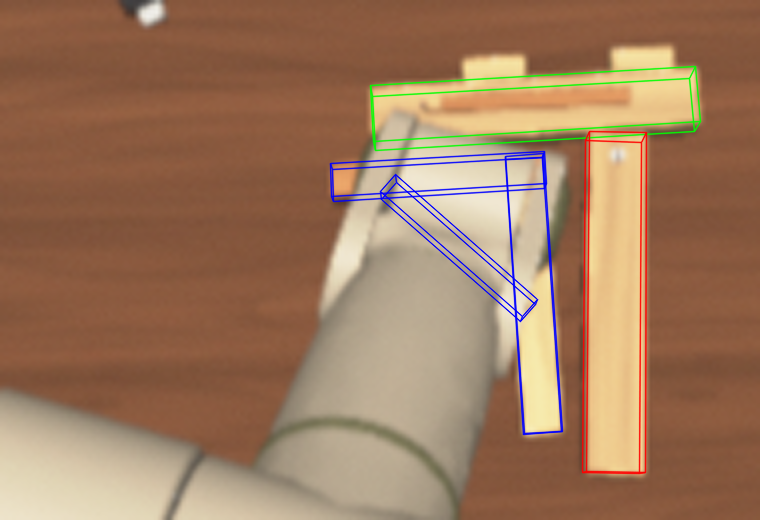

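The overlay matches: the square's heel is at about (575,-103) and its yaw is parallel to the plate, about 16 mm off the plate and clear of the stud. Now I'll lower it to the bench.

```bash
python3 -m crank '{"dp":[[0,0,-0.4],[0,0,-0.3],[0,0,-0.2],[0,0,0],[0,0,0]],"delta_rot":[[0,0,0],[0,0,0],[0,0,0],[0,0,0],[0,0,0]],"claw":[255,255,255,255,255]}'
```

```text
time_s: 6.3
eef_pos: [499.1, -33.4, 7.2]
ee_rot: [-0.0, 0.915, 0.403, -0.0]
force: [0.2, -0.1, -1.9]
grip_width: 0.196
```

```bash
python3 -m crank '{"dp":[[0,0,-0.1],[0,0,0],[0,0,0]],"delta_rot":[[0,0,0],[0,0,0],[0,0,0]],"claw":[255,255,255]}'; python3 -m crank '{"dp":[[0.5,0,0],[0.5,0,0],[0.3,0,0],[0,0,0],[0,0,0]],"delta_rot":[[0,0,0],[0,0,0],[0,0,0],[0,0,0],[0,0,0]],"claw":[255,255,255,255,255]}'
```

```text
time_s: 6.6
eef_pos: [499.2, -33.4, 7.1]
ee_rot: [0.0, 0.915, 0.403, 0.0]
force: [-4.1, 1.3, 11.2]
grip_width: 0.195
time_s: 7.1
eef_pos: [511.9, -33.5, 7.1]
ee_rot: [-0.0, 0.915, 0.403, -0.0]
force: [-6.6, -0.5, 11.6]
grip_width: 0.195
```

```bash
python3 -m crank '{"dp":[[0,0,0.05],[0.1,0,0],[0.1,0,0],[0,0,0]],"delta_rot":[[0,0,0],[0,0,0],[0,0,0],[0,0,0]],"claw":[255,255,255,255]}'; python3 -m crank '{"dp":[[0.1,0,0],[0,0,0]],"delta_rot":[[0,0,0],[0,0,0]],"claw":[255,255]}';python3 - <<'E'
from h import *
s=sense();print(s["eef_pos"],s["force"],s["wrist_torque"],s["grip_width"])
E
```

```text
time_s: 7.5
eef_pos: [512.7, -33.4, 7.1]
ee_rot: [-0.001, 0.915, 0.403, -0.002]
force: [-13.3, -1.8, 12.1]
grip_width: 0.194
time_s: 7.7
eef_pos: [512.7, -33.4, 7.1]
ee_rot: [-0.001, 0.915, 0.403, -0.003]
force: [-19.1, -2.3, 17.4]
grip_width: 0.199
[512.72999242 -33.44105869   7.09336333] [-19.11648282  -2.27635669  17.39556866] [-0.49351784  2.34599102 -0.03675309] 0.19870786998667048
```

```bash
python3 -m crank '{"dp":[[-0.1,0,0.05],[0.02,-0.5,0],[0.02,-0.5,0],[0.02,-0.5,0],[0,0,0]],"delta_rot":[[0,0,0],[0,0,0],[0,0,0],[0,0,0],[0,0,0]],"claw":[255,255,255,255,255]}'
python3 - <<'E'
from h import *
s=sense();print(s["eef_pos"],s["force"],s["wrist_torque"],s["grip_width"])
w=s["ee_rot"]; print(np.degrees(np.arctan2(w[2]**2-w[1]**2,2*w[1]*w[2]))+45)
E
```

```text
time_s: 8.2
eef_pos: [513.8, -48.0, 7.1]
ee_rot: [-0.001, 0.915, 0.403, -0.001]
force: [-6.0, 2.8, 5.0]
grip_width: 0.194
[513.78808785 -48.01884478   7.1296276 ] [-6.04409386  2.81536238  5.03424169] [0.41889663 0.78105882 0.37995987] 0.19415568854104845
2.5636588686202515
```

```bash
python3 -m crank '{"dp":[[0.02,-0.4,0],[0.02,-0.4,0],[0.02,-0.4,0],[0.01,-0.3,0],[0,0,0]],"delta_rot":[[0,0,0],[0,0,0],[0,0,0],[0,0,0],[0,0,0]],"claw":[255,255,255,255,255]}'; python3 look.py b 0 589.6 -134 .043 .01
```

```text
time_s: 8.7
eef_pos: [514.5, -62.5, 7.2]
ee_rot: [-0.001, 0.915, 0.403, -0.001]
force: [-6.2, 6.2, 5.2]
grip_width: 0.193
8.7 [514.482 -62.514   7.156] [-6.179  6.183  5.182] [0.789 0.733 0.392] 0.1927328821730664
tool yaw-sq yaw est 2.5615126714874847
```

View pics/side_b.png

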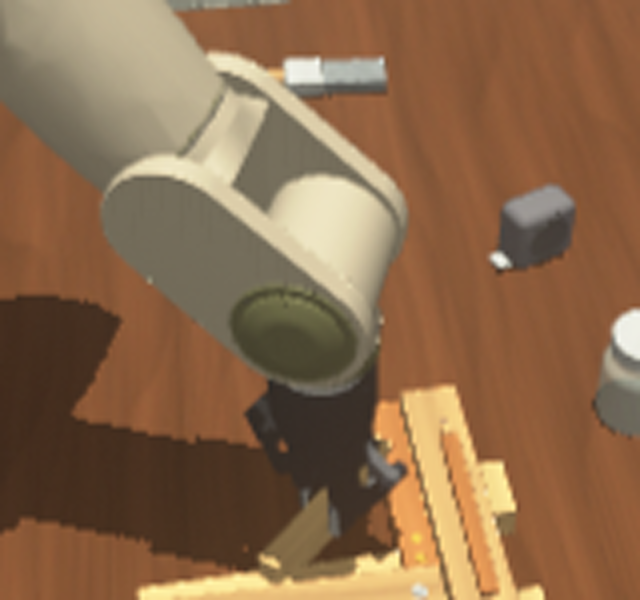

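View pics/top_b_ov.png

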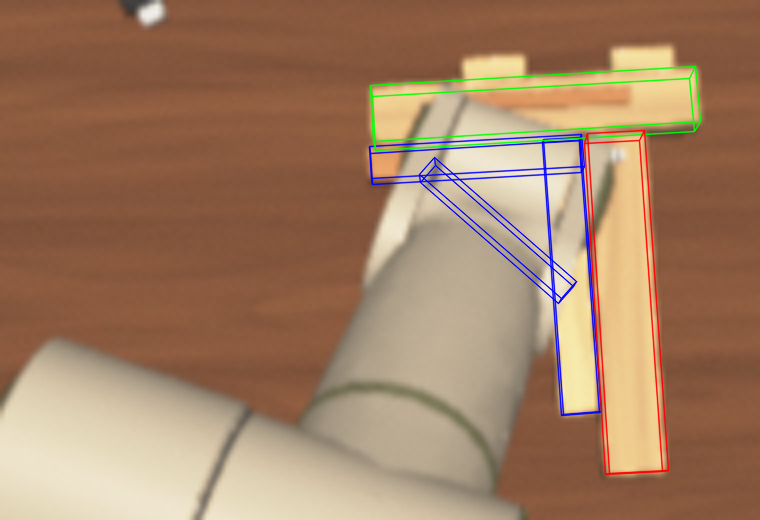

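The top view shows the stud pushed by the blade's tip and nearly square, with the stock against the plate. Next come finer steps, watching for the y force to rise when the blade is flush.

```bash
for i in 1; do python3 -m crank '{"dp":[[0.01,-0.2,0],[0.01,-0.1,0],[0,0,0]],"delta_rot":[[0,0,0],[0,0,0],[0,0,0]],"claw":[255,255,255]}'; done;  python3 -m crank '{"dp":[[0,-0.1,0],[0,0,0]],"delta_rot":[[0,0,0],[0,0,0]],"claw":[255,255]}'; python3 -c "
from h import *
s=sense();print(s['eef_pos'],s['force'],s['wrist_torque'])"
```

```text
time_s: 9.1
eef_pos: [514.6, -65.1, 7.1]
ee_rot: [-0.002, 0.915, 0.403, -0.001]
force: [-5.7, 8.4, 6.5]
grip_width: 0.199
time_s: 9.3
eef_pos: [514.6, -66.1, 7.1]
ee_rot: [-0.002, 0.915, 0.403, -0.001]
force: [-6.0, 8.4, 6.2]
grip_width: 0.195
[514.64564963 -66.08124242   7.13747583] [-6.02076628  8.4424397   6.24130413] [1.28184063 0.69114633 0.34524885]
```

```bash
python3 -m crank '{"dp":[[0,-0.1,0],[0,0,0]],"delta_rot":[[0,0,0],[0,0,0]],"claw":[255,255]}';  python3 -m crank '{"dp":[[0,-0.1,0],[0,0,0]],"delta_rot":[[0,0,0],[0,0,0]],"claw":[255,255]}'; python3 -c "
from h import *
s=sense();print(s['eef_pos'],s['force'],s['wrist_torque'])"
```

```text
time_s: 9.5
eef_pos: [514.7, -67.1, 7.2]
ee_rot: [-0.001, 0.915, 0.403, -0.001]
force: [-5.3, 9.3, 5.6]
grip_width: 0.198
time_s: 9.7
eef_pos: [514.7, -67.3, 7.1]
ee_rot: [-0.002, 0.915, 0.403, -0.001]
force: [-4.9, 14.5, 6.9]
grip_width: 0.195
[514.65599149 -67.25896968   7.12043731] [-4.89552993 14.51274584  6.88965049] [2.05504791 0.45882013 0.34573907]
```

```bash
python3 -m crank '{"dp":[[0.1,0,0],[0,-0.05,0],[0,0,0]],"delta_rot":[[0,0,0],[0,0,0],[0,0,0]],"claw":[255,255,255]}'; python3 look.py c 0 591.4 -137.4 .044 0.0
```

```text
time_s: 10.0
eef_pos: [514.7, -67.2, 7.1]
ee_rot: [-0.003, 0.915, 0.403, -0.002]
force: [-11.6, 16.6, 11.8]
grip_width: 0.198
10.0 [514.652 -67.242   7.131] [-11.562  16.625  11.798] [2.215 1.214 0.304] 0.19784861319108263
tool yaw-sq yaw est 2.579852681181926
```

View pics/top_c.png

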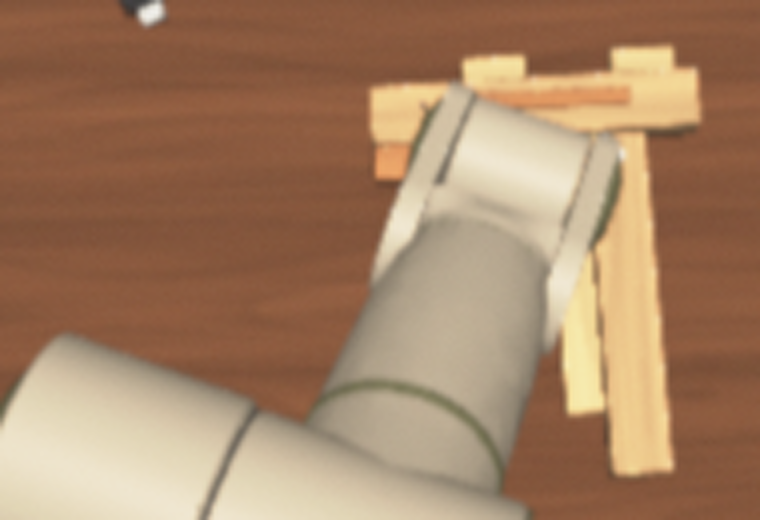

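View pics/top_c_ov.png

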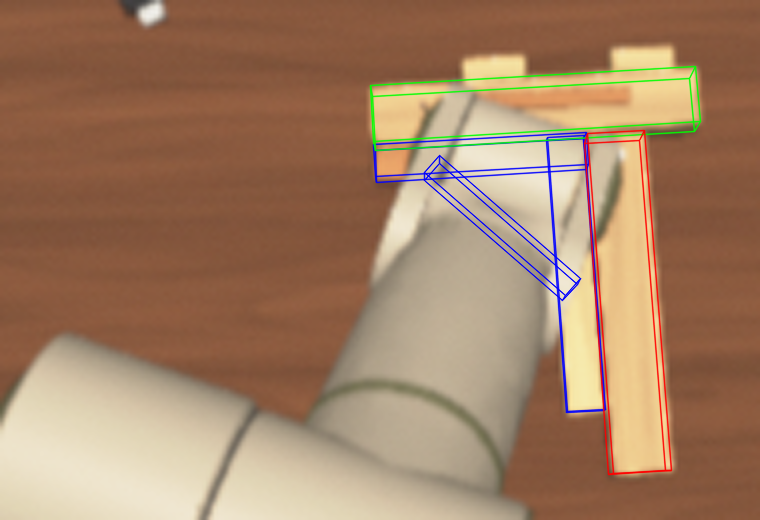

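```bash
cat > chk.py <<'E'
import sys
from fit import *
np.set_printoptions(precision=4,suppress=True)
M={}
for n in("top","side"):
    im,d=capture(n); M[n]=im
    for t in("stud","plate"):
        r=masks_of(n,t)
        if r: M[n,t]=r[0]["region"]; print(n,t,r[0]["p"],r[0]["centre"],r[0]["region"].sum())
# stud free rigid fit, with wrist/square occlusion ignored: use right/bottom visible edges by color lines instead
np.save("chk_top.npy",M["top"])
T=np.load("top0.npz")["im"]
def edge(im,p,q,half,n=40):
    # sub-pixel edge along pixel line p->q at distance of max |gradient| along normal
    p,q=np.array(p,float),np.array(q,float); t=(q-p)/np.linalg.norm(q-p); nn=np.array([-t[1],t[0]])
    g=im.astype(np.float32).sum(2); o=np.arange(-half,half+.01,.1); res=[]
    for s in np.linspace(0,1,n):
        c=p+(q-p)*s+nn*o[:,None]
        v=cv2.remap(g,c[:,0].astype(np.float32)[None],c[:,1].astype(np.float32)[None],cv2.INTER_LINEAR)[0]
        v=cv2.GaussianBlur(v[None],(1,1),0)[0]; gr=np.abs(np.gradient(cv2.blur(v[None],(9,1))[0]))
        k=gr.argmax(); lo,hi=max(0,k-6),k+7
        res.append(p+(q-p)*s+nn*(o[lo:hi]*gr[lo:hi]).sum()/gr[lo:hi].sum())
    vx,vy,x,y=cv2.fitLine(np.array(res,np.float32),cv2.DIST_HUBER,0,.01,.01).ravel()
    return np.array([x,y]),np.array([vx,vy]),np.array(res)
def ang(im,F,l,name,a,b,half=2.5):
    piv=np.array([-22,-22.5,0])
    L=lambda P:((np.array(P,float)-(piv if name else 0))@R(-l if name else 0).T+(piv if name else 0))@R(F[2]).T+[F[0],F[1],0]
    P=proj("top",np.array([L(a),L(b)])); c,v,_=edge(im,P[0],P[1],half)
    W=atz("top",np.array([c-30*v,c+30*v]),a[2]); dw=W[1]-W[0]; return np.arctan2(dw[1],dw[0]),W.mean(0)
F=[591.4,-137.4,.043]
if __name__=="__main__":
    A={}
    for tag,im,l in(("before",T,.083),("now",M["top"],0)):
        print(tag)
        f=lambda x:(np.degrees(x)+90)%180-90
        if tag=="before":
            x,c=ang(im,F,l,0,[0,-70,40],[0,160,40]); print(" plate face: yaw",np.radians(f(np.degrees(x)-90)) if 0 else ((x-np.pi/2+np.pi/2)%np.pi-np.pi/2),c)
            x,c=ang(im,F,l,0,[45,-85,40],[45,165,40]); print(" plate back",(x-np.pi/2+np.pi/2)%np.pi-np.pi/2,c)
        else:
            x,c=ang(im,F,l,0,[45,-85,40],[45,165,40]); print(" plate back",(x-np.pi/2+np.pi/2)%np.pi-np.pi/2,c)
        for y,nm in((-45,"outer"),(0,"inner")):
            a=-240 if tag=="now" else -50
            if tag=="now" and y==0: a,b=-235,-265
            else: a,b=-60,-262
            if tag=="now" and y==-45: a=-120
            x,c=ang(im,F,l,1,[a,y,40],[b,y,40]); print(" stud",nm,(x+np.pi/2)%np.pi-np.pi/2,c)
E
python3 chk.py
```

```text
top stud 0.94 [306.5, 232.5] 1048
top plate 0.66 [298.2, 175.5] 721
side stud 0.78 [220.4, 239.2] 1980
side plate 0.84 [278.8, 220.2] 1063
before
 plate face: yaw 0.04434210991559029 [586.7786 -84.2562  40.    ]
 plate back 0.05073482645703997 [634.4445 -96.4338  40.    ]
 stud outer -0.03531038920268692 [ 425.2595 -176.5806   40.    ]
 stud inner -0.031170707838858114 [ 451.9348 -133.4757   40.    ]
now
 plate back 0.05161826189491414 [633.3821 -73.7234  40.    ]
 stud outer 0.05139910720113061 [ 392.0727 -191.5097   40.    ]
 stud inner -0.019960029732047246 [ 342.6673 -148.6557   40.    ]
```

```bash
python3 - <<'E' 2>&1 | grep -v "^top\|^side"
import numpy as np
import fit
from fit import *
import types
src=open("chk.py").read().split("def edge")[1].split("if __name__")[0]
exec("def edge"+src)
T=np.load("top0.npz")["im"]; N=np.load("chk_top.npy")
w=lambda x:(x+np.pi/2)%np.pi-np.pi/2
for tag,im,l in(("before",T,.08),("now",N,0.)):
    for a,b in((-20,-262),(-60,-262),(-100,-262),(-120,-265),(-40,-200)):
        x,c=ang(im,F,l,1,[a,-45,40],[b,-45,40]); print(tag,"outer",a,b,round(w(x),4),c.round(1))
for a,b in((-80,160),(-60,100),(-20,160),(40,165)):
    x,c=ang(T,F,.08,0,[0,a,40],[0,b,40]); print("face",a,b,round(w(x-np.pi/2),4),c.round(1))
for a,b in((130,165),(100,165)):
    for im in(T,N):
        x,c=ang(im,F,0,0,[0,a,40],[0,b,40]); print("face",a,b,round(w(x-np.pi/2),4),c.round(1))
E
python3 - <<'E'
from fit import *
np.set_printoptions(precision=4,suppress=True)
import numpy as np
n="side"; im,d=capture(n); S_=None
r=masks_of("side","stud")[0]["region"]; D=np.load("side0.npz")
# side view: stud outer/top edges visible fully: show crop with overlays
x0,y0,w,h=160,190,160,90
o=cv2.resize(im[y0:y0+h,x0:x0+w,::-1],None,fx=5,fy=5,interpolation=cv2.INTER_CUBIC); F=[591.4,-137.4,.044]
cv2.imwrite("pics/side_d.png",o.copy())
for B,c in [(b,(255,0,0)) for b in place(SQ,*F)]+[(place(PL,*F)[0],(0,255,0)),(place(stud(0),*F)[0],(0,0,255))]:
    q=(proj(n,B)-[x0,y0]+.5)*5-.5
    for i in range(8):
        for j in(1,2,4):
            if not i&j: cv2.line(o,tuple(map(int,q[i].round())),tuple(map(int,q[i|j].round())),c,1,cv2.LINE_AA)
cv2.imwrite("pics/side_d_ov.png",o)
E
```

```text
before outer -20 -262 -0.037 [ 440.  -177.2   40. ]
before outer -60 -262 -0.0366 [ 425.3 -176.6   40. ]
before outer -100 -262 -0.0372 [ 426.7 -176.7   40. ]
before outer -120 -265 -0.0373 [ 411.1 -176.1   40. ]
before outer -40 -200 -0.0366 [ 469.5 -178.2   40. ]
now outer -20 -262 0.047 [ 445.  -189.2   40. ]
now outer -60 -262 0.0443 [ 424.6 -190.    40. ]
now outer -100 -262 0.0471 [ 398.7 -191.2   40. ]
now outer -120 -265 0.0492 [ 401.1 -191.    40. ]
now outer -40 -200 0.0456 [ 473.3 -187.8   40. ]
face -80 160 0.0454 [ 587.7 -106.1   40. ]
face -60 100 0.037 [ 588.3 -117.1   40. ]
face -20 160 0.0573 [586.4 -67.1  40. ]
face 40 165 0.0495 [584.4 -35.1  40. ]
face 130 165 -0.0083 [581.7  10.4  40. ]
face 130 165 -0.0266 [584.6   7.2  40. ]
face 100 165 0.0509 [583.4 -12.7  40. ]
face 100 165 -0.02 [584.3  -6.1  40. ]
```

View pics/side_d_ov.png

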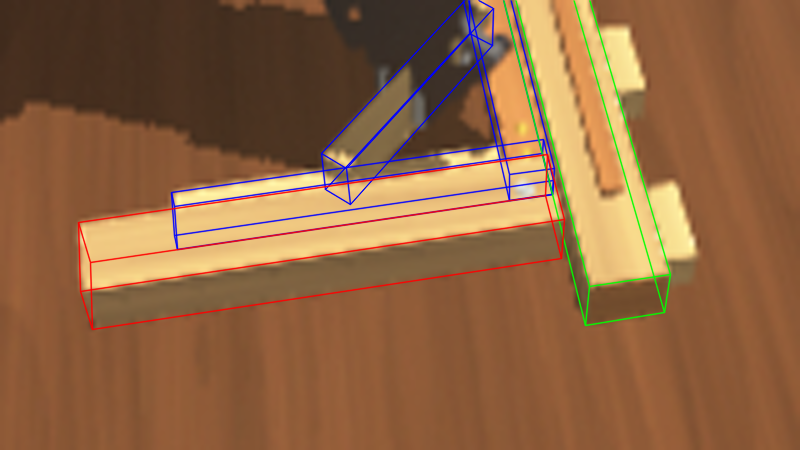

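View pics/side_d.png

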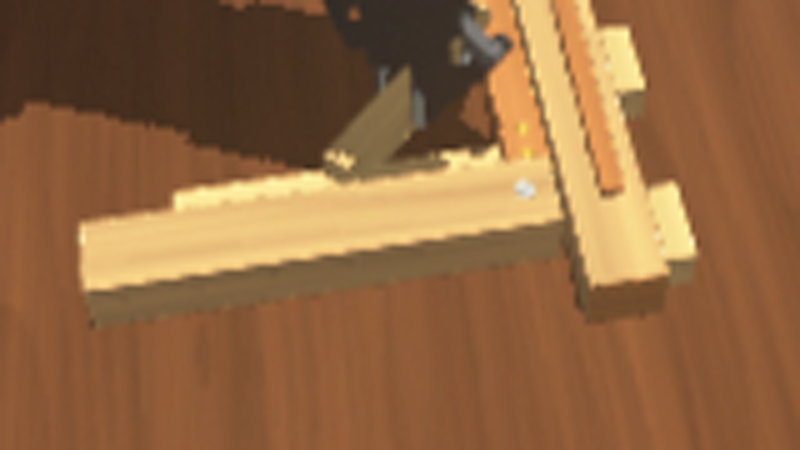

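Both views agree that the stud's outer face is at 0.047 ± 0.002 rad and the plate face at about 0.0445. The stock lies along the plate, the blade lies along the stud, and both presses meet stiff resistance. I'll hold briefly to see that it is steady, then hand in.

```bash
python3 -m crank '{"dp":[[0,0,0],[0,0,0],[0,0,0],[0,0,0],[0,0,0],[0,0,0]],"delta_rot":[[0,0,0],[0,0,0],[0,0,0],[0,0,0],[0,0,0],[0,0,0]],"claw":[255,255,255,255,255,255]}'; python3 -c "
from rig import *
s=sense();print(s['eef_pos'],s['force'],s['wrist_torque'],s['dq'])
print(finish_job())"
```

```text
time_s: 11.1
eef_pos: [514.6, -67.3, 7.1]
ee_rot: [-0.003, 0.915, 0.403, -0.002]
force: [-10.5, 17.3, 11.9]
grip_width: 0.201
[514.64083318 -67.25854983   7.13312739] [-10.48646865  17.34681174  11.93018818] [2.23218443 1.19570405 0.31311568] [-0.00061395  0.00078444 -0.00186569  0.00041912  0.0007625   0.00171787]
the job is handed in; nothing more can be done
None
```

The square is pressed into the inside corner of the frame, flat on the bench, and the stud now stands square to the plate within what the cameras can measure. I gripped the square by its brace and slid it along the plate. The blade pushed the stud from about 0.08 rad of lean to square. I handed in at 11.1 s, still gripping at an 80 N setting.

**Last checks**
- **Press:** forces were steady at about 10 N against the plate, 17 N against the stud and 12 N down. The last 1 mm push in either direction moved the tool by no more than 0.2 mm.
- **Squareness:** the stud face measured 0.047 ± 0.002 rad in the top view, against about 0.0445 for the plate face. The stud may therefore be about 0.002–0.003 rad past square, which is within the measuring error. Single edge fits varied more than that (stud 0.044–0.051; the short plate-face ones far more).
- **Position:** the final tool position was about 1 mm short of the camera-predicted corner in both x and y. That is within the 2 mm calibration, and both directions had stopped firmly.
- **Contact:** the arm hid part of both contact faces. I judged touch from the forces and the visible edges rather than seeing it along the full length.
- **Bystanders:** I saw no bystander moved in the pictures, though the arm partly hid the pencil in the top view.

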